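# Lock a tube rack into its shipping cradle with the mallet

## Task

Secure the red tube rack for transport: push it along its cradle, without lifting it, until it is fully against the end stop, then take the mallet by its handle and knock both sprung lock pins all the way down, each with a brisk blow of the mallet. Finally put the mallet back on its stand the way it was, head standing on the round pad and handle on the support block. Never press the pins with the hand, and leave the bottle, the cool brick and the tip box alone.

Things in the scene. Friction and masses are not known exactly. Their poses are not given: they have to be found in the camera images.
- cradle: Fixed aluminium cradle, floor plate 300 x 240 mm, its top 8 mm above the bench. Origin: centre of the plate's underside. x is the sliding direction, towards the end stop; the -x end is open. Guide rails 12 mm high at y = +-53 mm. Two grey brackets at x = 13 to 53 mm carry the lock pins: columns at y = +-86 to 100 mm, arms reaching in to y = +-56 mm, tops 115 mm above the bench.
- rack: Loose red plastic rack of capped tubes on the cradle's plate between the rails (3 mm play a side), 45 to 75 mm short of the stop; 150 mm (x) by 100 mm (y), rim 70 mm and caps 98 mm over its underside, 0.3 to 0.65 kg. Origin: centre of underside, axes as the cradle's; fully home at cradle x = +25, y = 0 mm. Side ears at x = 20 to 40 mm: the pins drop on their near side only if the rack is home.
- cradle_stop (a point): Middle of the end stop's inner face, at cradle x = +100 mm, y = 0, 33 mm above the bench; the stop is a wall 112 mm wide, its top 58 mm above the bench.
- rack_end (a point): Middle of the rack's near (-x) end, 50 mm above the rack's underside (75 mm from its origin): a flat upright wall 100 mm wide and 70 mm high. Push here with closed fingers along the cradle's x, about 3 to 10 N to keep it moving (check that it really reached the stop); the near third of the rack holds no tubes.
- pin_left (a joint): Travel of the left (cradle +y) lock pin, m: 0 = up (start), 0.024 = fully down. Sprung upwards (1.5 N at the top, 4 N at the bottom) but held by a collet with 5 N of friction, so it stays where a blow leaves it: driving it down takes 7 to 9 N, and more blows drive it further.
- pin_right (a joint): The same for the right (cradle -y) lock pin.
- pin_left_top (a point): Centre of the top face of the left pin's round steel head (30 mm across), at cradle x = 33, y = +65 mm; 160 mm above the bench when up, 136 mm when down. The pin moves straight down.
- pin_right_top (a point): Centre of the top face of the right pin's head, at cradle x = 33, y = -65 mm; same heights.
- stand: Fixed grey mallet stand: base plate 230 x 100 x 8 mm with a round dark pad for the mallet's head and, at x = -128 to -152 mm, a block 70 mm wide, its top 35 mm above the bench, that supports the handle. Origin: under the pad's centre, on the bench; -x points along the handle.
- stand_pad (a point): Centre of the round pad (62 mm across), on top of the stand's plate, 8 mm above the bench: where the mallet's head stands.
- mallet: Loose mallet, 0.28 to 0.4 kg. Head: upright cylinder 50 mm across, 80 mm high, flat white faces at both ends; handle 24 mm wide, 26 mm high, level from the head towards -x, to 165 mm from its axis. Origin: centre of the head's lower face, which strikes; z is the head's axis. Starts head on the pad, handle level on the block. Grip hard (40 N or more) or it turns in the fingers.
- mallet_grip (a point): Point in the middle of the handle, 60 mm from the head's axis and 40 mm above the head's lower face: take the mallet here from above, fingers closing across the 24 mm width (along the mallet's y).
- cool_brick: Loose white cool brick, 130 x 95 x 30 mm; origin centre of underside. Leave alone.
- bottle: Loose brown glass medium bottle, 100 mm across, 208 mm high; origin centre of underside. Leave alone.
- tip_box: Loose grey tip box with clear lid, 122 x 87 x 63 mm; origin centre of underside. Leave alone.
Mind the look-alikes: they are no part of the job. Leave any turquoise look-alike of the rack alone.

How it is judged:
By the outcome, as a careful person would: the job done as asked, in the order asked, and still so for the second after the job is handed in, with the robot touching nothing.
It also fails if it takes over 58 s, if anything falls off the work surface, if the arm or the gripper's body presses on something with over 40 N, if the wrist force passes 120 N, or if a joint passes its speed limit or range.

## Robot

A 6-joint arm with a two-finger parallel gripper is mounted at the origin on the work surface. World frame = base frame: x ahead of the robot, y to its left, z up, the work surface at z = 0. Lengths are in m, angles in rad, forces in N, time in s.
With the tool pointing down it reaches from about 0.375 to 0.9 m from the base axis. Payload 3.1 kg.
Tool frame: the origin (TCP) lies at the very end of the fingers, on their centre line; the grasp point (between the pads) lies 19 mm behind it; z points along the fingers, y is the line along which they close (so a half turn about z gives the same grasp; the last joint's range is limited). The gripper opens to 85 mm and grips with 20 to 120 N. Pads are 22 mm wide; open, the fingers measure 114 mm over their backs; the gripper's body (76 mm by 85 mm) begins 54 mm behind the grasp point. The pads swing forward as they close: fully open they stand 13 mm farther back than shut.
Start: joints at [-1.518, 0.527, 1.433, -0, 1.181, -0.178], TCP at [0.144, -0.608, 0.231] pointing down, gripper open.
Joint ranges: [-3.08, 3.08], [-0.75, 2.2], [0.22, 2.44], [-1.43, 4.57], [0, 2.65], [-2.85, 2.85]. Speed limits (rad/s): [2.79, 2.79, 3.14, 3.14, 3.14, 3.14].

## Interface

Orientations are given as a unit quaternion [x, y, z, w].
In Python, from station import manip, vision gives the robot as it stands.
- The arm moves only by the tool drive_tool, never from a script. Its argument "deltas" is a list that holds one entry, the list of rows, each a list of 4 numbers: the shift along the tool's x, y, z in mm, then the turn about the tool's z in rad. A call has 1 to 5 rows; each row is the pose to reach, as a shift and turn from the pose commanded when the call began, along the tool's axes at that moment; what a row does not reach only later rows make up. A row lasts 1/12 s, in which the tool goes at most 41.7 mm and 7.16 degrees, less where a joint would pass 70% of its speed; a pose out of reach is approached as far as the arm can. A call with a gripper value outside its range is refused whole. "jaw" is the finger opening in mm, from 0 to 85.4, set as the call begins (left out, the last holds). The fingers move at their own pace and stop on an object; "force" is the grip in N (left out, the last holds). Time passes only in rows, so rows that repeat a pose let the fingers close. It gives the time, the measured TCP pose, the force, the opening and the grip force at its end, in the units of the state.
- manip.sense(): the state, without advancing time (a new reading comes with each control period).
- vision.snapshot(name): name is "scene" or "top" or "wrist"; returns the picture (480x640x3 uint8, red, green, blue); there is no depth.
- vision.camera_model(name): a dict with "camera_matrix" (3x3 intrinsics, pixels), "rvec" (rotation vector, rad) and "tvec" (3), from world to camera coordinates, as OpenCV has them. Camera axes: x right, y down, z forward; pixel columns grow to the right and rows downward; lengths in m; the calibration is good to about 2 mm. A picture is of the moment at which its call begins: read the wrist's pose just before it. camera_model takes no time and is no camera call; for the wrist camera it gives the pose at the moment of the call.
- manip.sign_off(): hands the job in; it is judged then, once.
The state is a dict: "t": time; "q": joint angles; "qd": joint speeds; "tau": joint torques, N m; "tcp_pos": TCP position; "tool_rot": TCP orientation; "force": force on the tool from outside, world axes, zero at the start; "ft_torque": the same for the moment, N m; "finger_gap": opening from 0.0 (shut) to 1.0 (fully open); "gripper_force": force on a finger pad.
Only numpy, scipy, OpenCV 4.12 (cv2) and the standard library are available. Lean on these libraries where they do the work, as an engineer would, in place of code of your own. Each camera call takes 0.05 s, during which the arm holds its last target. There are 200 camera calls.

## Working session

There is one attempt and no reset: what is moved stays moved. The work goes in short steps, Python scripts to look and compute and a tool call to move; the robot and the scene stay as the last step left them, time stands still between calls to the robot, and variables do not carry over. Pictures are saved under pics/ and viewed, at most 10 in all, crops included, and the job is handed in when it is done.

Besides the shell and the picture viewer there is one more tool, called after "Call:" in YAML: its name, and indented under it one key for each argument. drive_tool: Moves the arm, as the interface text tells. Its arguments: {"type":"object","properties":{"deltas":{"type":"array"},"jaw":{"type":"number"},"force":{"type":"number"}},"required":["deltas"]}

```bash
mkdir -p pics; ls; python3 - <<'E'
from station import manip, vision
import cv2
s=manip.sense(); print({k:s[k] for k in('t','tcp_pos','tool_rot','force','finger_gap')})
for n in('scene','top'):
    cv2.imwrite(f'pics/{n}0.png',vision.snapshot(n)[:,:,::-1])
    m=vision.camera_model(n); print(n,m)
E
```

```text
pics
{'t': 0.0, 'tcp_pos': array([ 0.14356084, -0.60756037,  0.23034623]), 'tool_rot': array([ 9.93291082e-01,  1.15635843e-01,  5.17918013e-05, -1.08452827e-03]), 'force': array([ 0.89106208,  0.6480467 , -0.00710515]), 'finger_gap': 1.000780200560804}
scene {'camera_matrix': array([[439.5557535 ,   0.        , 313.93238714],
       [  0.        , 439.5557535 , 236.9917406 ],
       [  0.        ,   0.        ,   1.        ]]), 'rvec': array([ 1.47431736,  2.31820019, -0.71080469]), 'tvec': array([ 0.22106459, -0.29734215,  1.20855532])}
top {'camera_matrix': array([[609.63898704,   0.        , 318.16957984],
       [  0.        , 609.63898704, 237.4862761 ],
       [  0.        ,   0.        ,   1.        ]]), 'rvec': array([ 2.13597507, -2.17696444,  0.16240478]), 'tvec': array([0.00770658, 0.47686612, 1.4145557 ])}
```

View pics/scene0.png

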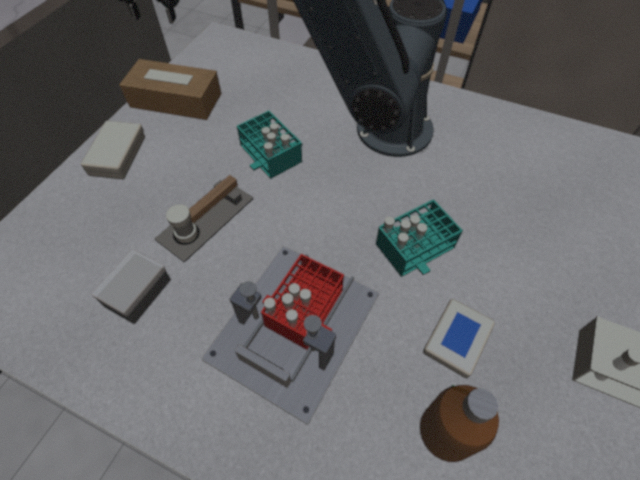

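View pics/top0.png

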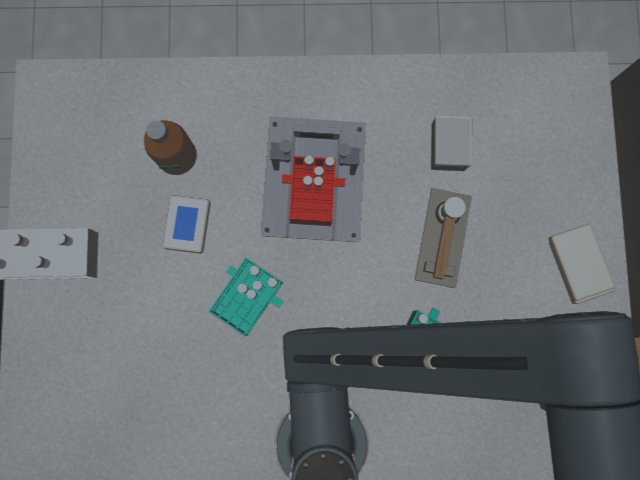

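The scene view shows the red rack at (303,300) in its cradle and the mallet head at (181,220). In the top view the cradle spans (263–366,117–241), the mallet head is at (454,208) and the handle end at (440,276). I'll enlarge both to measure.

```bash
python3 - <<'E'
import cv2
a=cv2.imread('pics/top0.png')[105:300,245:485]; cv2.imwrite('pics/topc.png',cv2.resize(a,None,fx=3.3,fy=3.07,interpolation=cv2.INTER_CUBIC) if 0 else cv2.resize(a,None,fx=3,fy=3,interpolation=cv2.INTER_CUBIC))
a=cv2.imread('pics/scene0.png')[165:420,145:390]; cv2.imwrite('pics/scenec.png',cv2.resize(a,None,fx=2.35,fy=2.35,interpolation=cv2.INTER_CUBIC))
E
```

```text
(no output)
```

View pics/topc.png

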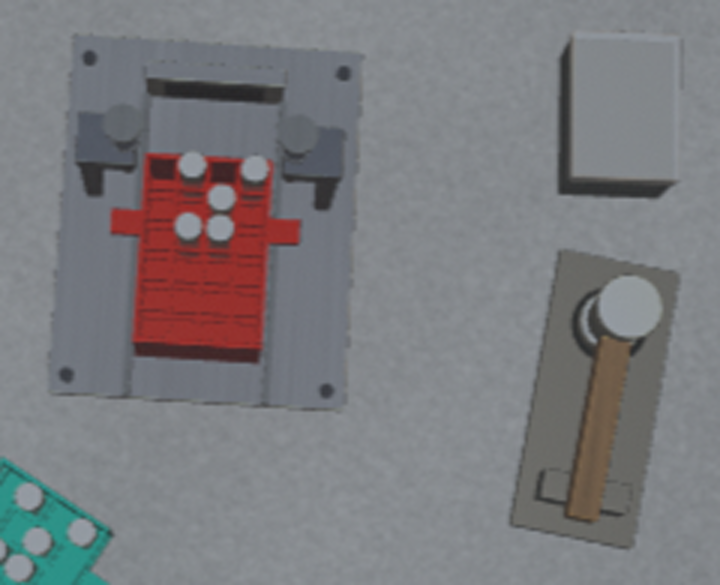

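View pics/scenec.png

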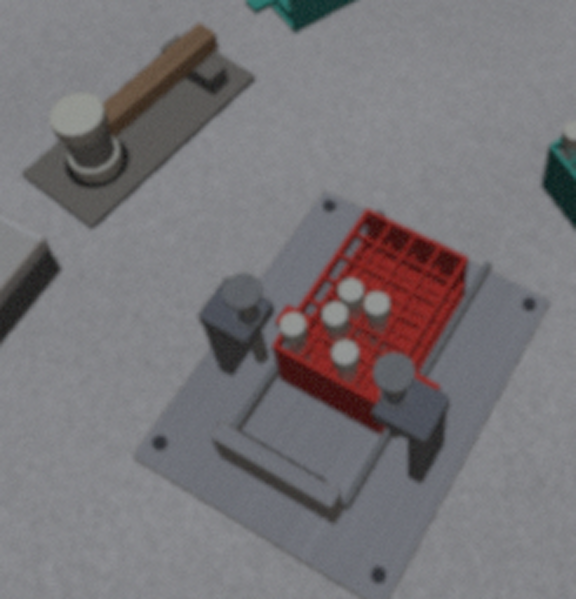

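The enlargements show the plate bolts, pin heads, mallet head top, handle and rack rim clearly. Now I triangulate them.

```bash
cat > h.py <<'E'
import numpy as np, cv2
from station import manip, vision
def cam(n):
    m=vision.camera_model(n); R=cv2.Rodrigues(np.array(m['rvec']))[0]; t=np.array(m['tvec']).ravel()
    return np.array(m['camera_matrix']),R,t
def ray(c,p):
    K,R,t=c; d=R.T@np.linalg.solve(K,[p[0],p[1],1]); return -R.T@t,d/np.linalg.norm(d)
def onz(c,p,z):
    o,d=ray(c,p); return o+d*(z-o[2])/d[2]
def tri(pairs):
    A=0;b=0
    for c,p in pairs:
        o,d=ray(c,p); M=np.eye(3)-np.outer(d,d); A=A+M; b=b+M@o
    X=np.linalg.solve(A,b); return X,[np.linalg.norm(np.cross(X-ray(c,p)[0],ray(c,p)[1]))*1e3 for c,p in pairs]
def proj(c,X):
    K,R,t=c; return cv2.projectPoints(np.array(X,float).reshape(-1,3),cv2.Rodrigues(R)[0],t,K,None)[0].reshape(-1,2)
E
python3 - <<'E'
from h import *
np.set_printoptions(precision=4,suppress=True)
T=cam('top');S=cam('scene')
tp=lambda x,y:((x+.5)/3-.5+245,(y+.5)/3-.5+105)
sp=lambda x,y:((x+.5)/2.35-.5+145,(y+.5)/2.35-.5+165)
P={'b_fl':((90,58),(378,574)),'b_fr':((344,73),(159,442)),'b_nl':((66,375),(529,304)),'b_nr':((326,391),(330,205)),
'pinL':((122,124),(395,372)),'pinR':((299,134),(243,292)),'mhead':((631,306),(80,114)),'handleEnd':((582,518),(208,35)),
'rim_nl':((133,343),(467,260)),'rim_nr':((261,350),(370,212))}
for k,(a,b) in P.items(): print(k,*tri([(T,tp(*a)),(S,sp(*b))]))
print('plane')
for k,z in(('b_fl',.008),('b_fr',.008),('b_nl',.008),('b_nr',.008),('pinL',.16),('pinR',.16),('mhead',.088),('handleEnd',.061),('rim_nl',.078),('rim_nr',.078)):
    print(k,onz(T,tp(*P[k][0]),z),onz(S,sp(*P[k][1]),z))
for a in((559,250),(679,272),(511,524),(632,547)): print('stand',onz(T,tp(*a),.008))
for a in((23,174),(94,227),(254,78)): print('standS',onz(S,sp(*a),.008))
for a in((75,36),(363,52),(50,394),(345,410)): print('cradle',onz(T,tp(*a),.008))
for a in((602,340),(629,340),(568,515),(597,519)): print('handle',onz(T,tp(*a),.061))
E
```

```text
b_fl [0.7659 0.1003 0.008 ] [np.float64(0.02597634298523654), np.float64(0.025976342985249815)]
b_fr [ 0.7495 -0.109   0.0089] [np.float64(0.050662986795446986), np.float64(0.05066298679533889)]
b_nl [0.5018 0.1222 0.0076] [np.float64(0.1607864603354418), np.float64(0.1607864603354338)]
b_nr [ 0.4848 -0.0868  0.0084] [np.float64(0.07634812621774802), np.float64(0.07634812621766886)]
pinL [0.6658 0.0692 0.1554] [np.float64(0.11413030747837646), np.float64(0.1141303074784085)]
pinR [ 0.6562 -0.061   0.1542] [np.float64(0.6147322914991162), np.float64(0.6147322914991408)]
mhead [ 0.5348 -0.3163  0.0845] [np.float64(2.092731318922004), np.float64(2.0927313189220036)]
handleEnd [ 0.3759 -0.2805  0.0457] [np.float64(0.3670314817061), np.float64(0.36703148170608274)]
rim_nl [0.5165 0.0656 0.0697] [np.float64(0.438501058995787), np.float64(0.43850105899579317)]
rim_nr [ 0.5087 -0.0318  0.0694] [np.float64(1.212054596257843), np.float64(1.2120545962578317)]
plane
b_fl [0.7659 0.1004 0.008 ] [0.766  0.1003 0.008 ]
b_fr [ 0.7498 -0.1091  0.008 ] [ 0.7492 -0.1093  0.008 ]
b_nl [0.5017 0.1224 0.0
[... 209 characters left out ...]
0.3173  0.088 ] [ 0.5358 -0.3118  0.088 ]
handleEnd [ 0.375  -0.2776  0.061 ] [ 0.3862 -0.271   0.061 ]
rim_nl [0.515  0.0658 0.078 ] [0.521  0.0666 0.078 ]
rim_nr [ 0.5077 -0.0326  0.078 ] [ 0.5129 -0.0281  0.078 ]
stand [ 0.5976 -0.2803  0.008 ]
stand [ 0.5776 -0.3775  0.008 ]
stand [ 0.3749 -0.2318  0.008 ]
stand [ 0.3547 -0.3278  0.008 ]
standS [ 0.5789 -0.3742  0.008 ]
standS [ 0.5996 -0.2769  0.008 ]
standS [ 0.3804 -0.2292  0.008 ]
cradle [0.785  0.1126 0.008 ]
cradle [ 0.7675 -0.1253  0.008 ]
cradle [0.4864 0.1353 0.008 ]
cradle [ 0.4691 -0.1017  0.008 ]
handle [ 0.5137 -0.2998  0.061 ]
handle [ 0.5133 -0.321   0.061 ]
handle [ 0.3775 -0.2669  0.061 ]
handle [ 0.374  -0.2892  0.061 ]
```

```bash
cat > go.py <<'E'
import sys
from h import *
from scipy.spatial.transform import Rotation as Ro
np.set_printoptions(precision=4,suppress=True)
s=manip.sense(); R=Ro.from_quat(s['tool_rot']).as_matrix(); yaw=np.arctan2(R[1,0],R[0,0])
print('t %.2f'%s['t'],'tcp',s['tcp_pos'],'yaw %.4f'%yaw,'zax',R[:,2],'F',s['force'],'gap %.3f'%s['finger_gap'],'q6 %.2f'%s['q'][5])
a=list(map(float,sys.argv[1:]))
if a: print('delta mm',R.T@(np.array(a[:3])-s['tcp_pos'])*1e3,'turn',yaw-a[3])
E
python3 go.py .472 .019 .23 -.082
```

```text
t 0.10 tcp [ 0.1436 -0.6076  0.2304] yaw 0.2318 zax [-0.0001  0.0019 -1.    ] F [-0.6975  0.1144 -0.7716] gap 0.999 q6 -0.18
delta mm [ 463.6157 -534.4143    1.6151] turn 0.3138158195309119
```

Call:
drive_tool:
  deltas:
    - [[34,-24,0,0.105],[68,-48,0,0.21],[98,-72,0,0.314],[125,-100,0,0.314],[150,-130,0,0.314]]
  jaw: 0
  force: 80

```text
t: 0.52
tcp_pos: [0.2607, -0.4457, 0.2309]
tool_rot: [0.999, -0.041, 0.0, -0.0]
force: [-0.0, -0.0, -0.8]
finger_gap: 0.299
gripper_force: 0.0
```

```bash
python3 go.py .472 .019 .20 -.082
```

```text
t 0.52 tcp [ 0.2607 -0.4457  0.2309] yaw -0.0825 zax [ 0.0002  0.0004 -1.    ] F [-0.0183 -0.0144 -0.7768] gap 0.299 q6 0.39
delta mm [ 172.2725 -480.5584   31.1143] turn -0.0004899906760576084
```

Call:
drive_tool:
  deltas:
    - [[26,-31,0,0],[52,-62,0,0],[78,-93,0,0],[104,-124,0,0],[127,-157,0,0]]

```text
t: 0.93
tcp_pos: [0.4005, -0.2999, 0.2312]
tool_rot: [0.999, -0.041, 0.0, 0.0]
force: [0.6, -0.4, -0.1]
finger_gap: -0.004
gripper_force: 0.0
```

```bash
python3 - <<'E'
from h import *
c=cam('wrist'); print(proj(c,[[.535,-.317,.088],[.376,-.279,.061],[.477,-.3035,.061]]),ray(c,(320,240)))
a=vision.snapshot('wrist'); cv2.imwrite('pics/w1.png',a[:,:,::-1]); np.savez('w1.npz',K=c[0],R=c[1],t=c[2])
E
python3 go.py .472 .019 .20 -.082
```

```text
[[330.09923457  60.7273735 ]
 [303.07740777 246.74820338]
 [318.984891   139.83853003]] (array([ 0.48641229, -0.30513573,  0.37456106]), array([-0.31656019,  0.02595982, -0.94821713]))
t 0.98 tcp [ 0.4036 -0.2932  0.2311] yaw -0.0780 zax [ 0.0025  0.0056 -1.    ] F [ 1.6661  2.8385 -0.2635] gap -0.001 q6 0.79
delta mm [  43.7825 -316.4238   33.0206] turn 0.004037443329231213
```

View pics/w1.png

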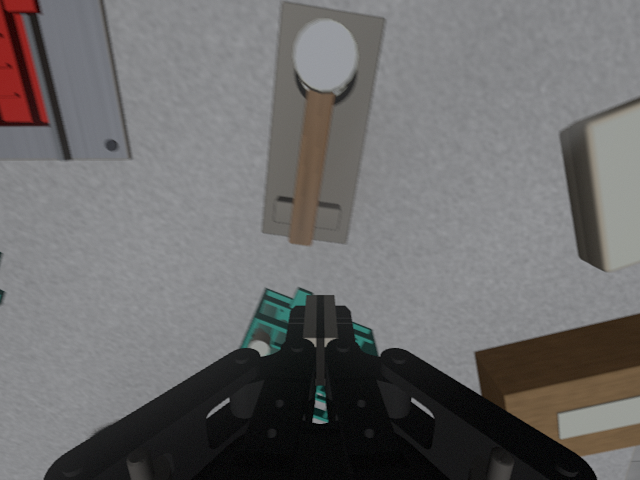

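The wrist view shows the mallet: head top at (325,54), handle end at (301,243). I'll look again from a stationary pose before grasping; first comes the push.

Call:
drive_tool:
  deltas:
    - [[8,-40,0,0],[16,-80,0,0],[24,-120,0,0],[32,-160,0,0],[36,-200,0,0]]

```text
t: 1.4
tcp_pos: [0.452, -0.1033, 0.2312]
tool_rot: [0.999, -0.041, 0.0, 0.0]
force: [0.9, 0.7, -0.1]
finger_gap: -0.002
gripper_force: 0.0
```

Call:
drive_tool:
  deltas:
    - [[2,-35,0,0],[4,-70,0,0],[5,-95,20,0],[5,-112,50,0],[5,-112,50,0]]

```text
t: 1.82
tcp_pos: [0.4619, 0.0098, 0.1775]
tool_rot: [0.999, -0.039, -0.005, -0.001]
force: [-0.6, -0.7, 0.6]
finger_gap: 0.003
gripper_force: 0.0
```

```bash
python3 go.py .472 .019 .055 -.082
```

```text
t 1.82 tcp [0.4619 0.0098 0.1775] yaw -0.0782 zax [-0.0097  0.0029 -0.9999] F [-0.5925 -0.7128  0.5862] gap 0.003 q6 1.43
delta mm [ 10.5757  -9.7432 122.4581] turn 0.003778972165971048
```

Call:
drive_tool:
  deltas:
    - [[8,-9,30,0],[8,-9,60,0],[8,-9,90,0],[8,-9,122,0],[8,-9,122,0]]

```text
t: 2.23
tcp_pos: [0.4712, 0.0142, 0.0548]
tool_rot: [0.999, -0.041, -0.006, -0.001]
force: [-0.7, 0.2, -0.9]
finger_gap: -0.001
gripper_force: 0.0
```

Call:
drive_tool:
  deltas:
    - [[0,0,0,0],[0,0,0,0]]

```text
t: 2.4
tcp_pos: [0.4753, 0.0139, 0.0606]
tool_rot: [0.999, -0.041, 0.001, 0.0]
force: [0.2, 0.4, 0.8]
finger_gap: -0.003
gripper_force: 0.0
```

```bash
python3 go.py .5618 .012 .055 -.082
```

```text
t 2.40 tcp [0.4753 0.0139 0.0606] yaw -0.0828 zax [ 0.0017 -0.0005 -1.    ] F [0.2345 0.371  0.8323] gap -0.003 q6 1.45
delta mm [86.3337 -5.2857  5.7327] turn -0.0007510357387096184
```

Call:
drive_tool:
  deltas:
    - [[5,-5,2,0],[12,-5,2,0],[20,-5,2,0],[26,-5,2,0],[32,-5,2,0]]

```text
t: 2.82
tcp_pos: [0.505, 0.0175, 0.058]
tool_rot: [0.999, -0.041, -0.003, -0.0]
force: [-7.1, 1.1, 5.7]
finger_gap: 0.001
gripper_force: 3.5
```

Call:
drive_tool:
  deltas:
    - [[7,0,0,0],[14,0,0,0],[21,0,0,0],[28,0,0,0],[34,0,0,0]]

```text
t: 3.23
tcp_pos: [0.5377, 0.0149, 0.0574]
tool_rot: [0.999, -0.041, -0.004, -0.0]
force: [-5.9, 0.3, 3.9]
finger_gap: -0.001
gripper_force: 3.1
```

```bash
python3 go.py .5618 .012 .055 -.082
```

```text
t 3.23 tcp [0.5377 0.0149 0.0574] yaw -0.0816 zax [-0.0073  0.0011 -1.    ] F [-5.8962  0.3275  3.9308] gap -0.001 q6 1.47
delta mm [24.2858  0.9376  2.2494] turn 0.00043166074339535954
```

Call:
drive_tool:
  deltas:
    - [[5,0,0,0],[10,0,0,0],[14,0,0,0],[18,0,0,0],[21,0,0,0]]

```text
t: 3.65
tcp_pos: [0.5585, 0.0132, 0.0574]
tool_rot: [0.999, -0.041, -0.004, -0.0]
force: [-6.4, 0.2, 4.7]
finger_gap: 0.0
gripper_force: 3.2
```

Call:
drive_tool:
  deltas:
    - [[2,0,0,0],[4,0,0,0],[6,0,0,0]]

```text
t: 3.9
tcp_pos: [0.5638, 0.0128, 0.0574]
tool_rot: [0.999, -0.041, -0.004, -0.0]
force: [-6.5, 0.8, 6.2]
finger_gap: 0.003
gripper_force: 3.6
```

```bash
python3 go.py .5618 .012 .055 -.082
```

```text
t 3.90 tcp [0.5638 0.0128 0.0574] yaw -0.0816 zax [-0.0087  0.0012 -1.    ] F [-6.4591  0.8036  6.1706] gap 0.003 q6 1.48
delta mm [-1.9371  0.9326  2.4249] turn 0.000410866206358107
```

Call:
drive_tool:
  deltas:
    - [[2,0,0,0],[4,0,0,0],[6,0,0,0]]

```text
t: 4.15
tcp_pos: [0.5678, 0.0125, 0.0573]
tool_rot: [0.999, -0.041, -0.007, -0.001]
force: [-13.8, -0.1, 10.1]
finger_gap: 0.001
gripper_force: 6.5
```

Call:
drive_tool:
  deltas:
    - [[1.5,0,0,0],[3,0,0,0],[4,0,0,0]]

```text
t: 4.4
tcp_pos: [0.5677, 0.0125, 0.0571]
tool_rot: [0.999, -0.04, -0.011, -0.001]
force: [-16.6, 0.2, 15.4]
finger_gap: -0.001
gripper_force: 9.2
```

The TCP stalled at x = 0.5678 while the force rose from 6 to 17 N, so the rack is at the stop. I'll back off, go up, head to the mallet and check with the top camera.

Call:
drive_tool:
  deltas:
    - [[-4,0,0,0],[-10,0,0,0],[-30,0,0,0],[-55,0,-20,0],[-70,0,-55,0]]

```text
t: 4.82
tcp_pos: [0.5035, 0.0176, 0.11]
tool_rot: [0.999, -0.041, -0.005, -0.001]
force: [-0.2, -0.1, 0.6]
finger_gap: 0.002
gripper_force: 0.0
```

Call:
drive_tool:
  deltas:
    - [[0,20,-35,0],[0,50,-60,0],[0,85,-80,0],[0,120,-100,0],[0,160,-110,0.06]]
  jaw: 85

```text
t: 5.23
tcp_pos: [0.4963, -0.1442, 0.2258]
tool_rot: [0.997, -0.071, 0.003, 0.001]
force: [0.8, 0.2, -0.1]
finger_gap: 0.707
gripper_force: 0.0
```

```bash
python3 go.py .42 -.285 .20 -.23
```

```text
t 5.23 tcp [ 0.4963 -0.1442  0.2258] yaw -0.1414 zax [ 0.0065 -0.003  -1.    ] F [ 0.7768  0.172  -0.1401] gap 0.707 q6 1.21
delta mm [-55.8988 150.0739  25.6946] turn 0.08855082063434738
```

Call:
drive_tool:
  deltas:
    - [[-11,30,5,0.02],[-22,60,10,0.05],[-33,90,15,0.089],[-45,120,20,0.089],[-56,150,25,0.089]]

```text
t: 5.65
tcp_pos: [0.4177, -0.2851, 0.1978]
tool_rot: [0.993, -0.115, 0.001, 0.001]
force: [1.3, 0.7, 0.2]
finger_gap: 0.995
gripper_force: 0.0
```

Call:
drive_tool:
  deltas:
    - [[0,0,0,0],[0,0,0,0],[0,0,0,0],[0,0,0,0]]

```text
t: 5.98
tcp_pos: [0.4185, -0.2824, 0.1976]
tool_rot: [0.993, -0.115, 0.0, 0.0]
force: [0.3, -0.0, -0.2]
finger_gap: 0.992
gripper_force: 0.0
```

```bash
python3 - <<'E'
from h import *
c=cam('wrist'); np.savez('w2.npz',K=c[0],R=c[1],t=c[2])
a=vision.snapshot('wrist')[:,:,::-1].copy()
t=vision.snapshot('top')[:,:,::-1]
cv2.imwrite('pics/w2.png',a); cv2.imwrite('pics/top2.png',t)
l=a[0:300,200:440]; l=cv2.resize(l,None,fx=2,fy=2,interpolation=cv2.INTER_CUBIC)
r=cv2.resize(t[110:250,260:370],None,fx=2.9,fy=2.9,interpolation=cv2.INTER_CUBIC)
o=np.zeros((600,800,3),np.uint8); o[:,:480]=l; o[:r.shape[0],480:480+r.shape[1]]=r[:,:320]
cv2.imwrite('pics/c2.png',o)
print(proj(c,[[.535,-.317,.088],[.376,-.279,.061],[.477,-.3035,.061]]))
E
python3 go.py .477 -.3035 .12 -.23
```

```text
[[333.44043852  73.95175851]
 [329.15733328 275.01502251]
 [331.31431853 159.59376672]]
t 6.08 tcp [ 0.4186 -0.2821  0.1976] yaw -0.2292 zax [ 0.0005 -0.0003 -1.    ] F [-0.2762 -0.0686  0.2385] gap 0.988 q6 0.99
delta mm [61.7242  7.5721 77.6394] turn 0.00076678668090982
```

View pics/c2.png

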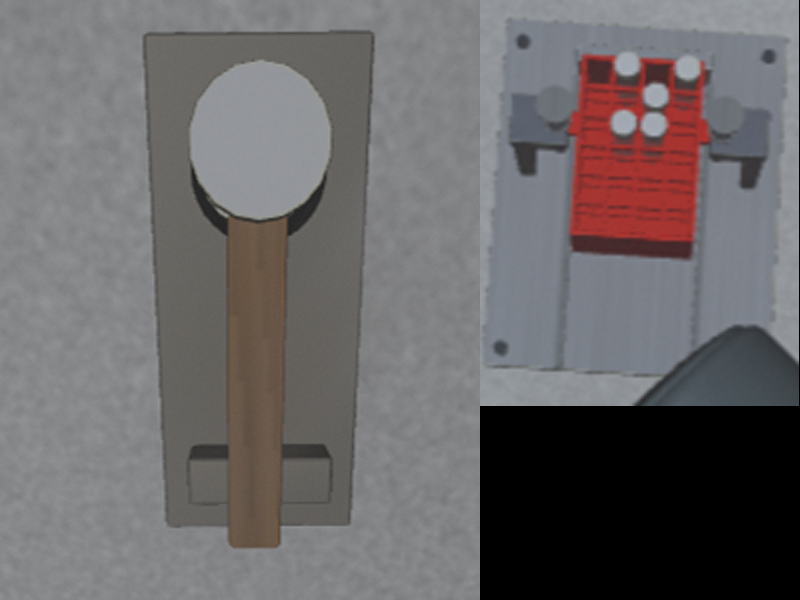

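The left panel shows the mallet head top at (260,140), handle junction at (258,222) and handle end at (254.5,545). The right panel shows the rack's far edge against the stop with its ears under the pins.

```bash
python3 - <<'E'
from h import *
np.set_printoptions(precision=4,suppress=True)
d=np.load('w2.npz'); W=(d['K'],d['R'],d['t']); T=cam('top')
wp=lambda x,y:((x+.5)/2-.5+200,(y+.5)/2-.5)
tp=lambda x,y:((x+.5)/3-.5+245,(y+.5)/3-.5+105)
print('tri head',tri([(W,wp(260,140)),(T,tp(631,306))]),'end',tri([(W,wp(254.5,547)),(T,tp(582,518))]))
h=onz(W,wp(260,140),.088); j=onz(W,wp(258,222),.061); e=onz(W,wp(254.5,546),.061)
print(h,j,e,'yaws',np.arctan2(*(j-e)[1::-1]),np.arctan2(*(h-e)[1::-1]), np.hypot(*(h-e)[:2]))
for a in((145,34),(372,32),(167,526),(350,525)): print('stand',onz(W,wp(*a),.008))
for a in((190,502),(330,502),(192,460),(328,460)): print('block',onz(W,wp(*a),.035))
E
```

```text
tri head (array([ 0.5354, -0.315 ,  0.0961]), [np.float64(1.6232675353562365), np.float64(1.6232675353559667)]) end (array([ 0.3757, -0.2778,  0.0565]), [np.float64(0.8641699046075411), np.float64(0.864169904607597)])
[ 0.5381 -0.3151  0.088 ] [ 0.5139 -0.3096  0.061 ] [ 0.3787 -0.2776  0.061 ] yaws -0.23292628730543233 -0.231240398299567 0.1637736821348115
stand [ 0.6005 -0.2807  0.008 ]
stand [ 0.579  -0.3759  0.008 ]
stand [ 0.3777 -0.2297  0.008 ]
stand [ 0.3556 -0.3266  0.008 ]
block [ 0.3975 -0.2498  0.035 ]
block [ 0.3818 -0.3169  0.035 ]
block [ 0.4182 -0.2562  0.035 ]
block [ 0.4033 -0.32    0.035 ]
```

Call:
drive_tool:
  deltas:
    - [[25,2,20,0.003],[45,4,50,0.003],[63,6,80,0.003],[63,6,110,0.003],[63,6,130,0.003]]

```text
t: 6.5
tcp_pos: [0.4788, -0.3021, 0.065]
tool_rot: [0.993, -0.116, -0.0, -0.0]
force: [-0.3, 0.6, -0.1]
finger_gap: 0.996
gripper_force: 0.0
```

Call:
drive_tool:
  deltas:
    - [[0,0,15,0],[0,0,30,0],[0,0,38,0],[0,0,38,0],[0,0,38,0]]

```text
t: 6.92
tcp_pos: [0.4782, -0.3028, 0.0294]
tool_rot: [0.993, -0.116, -0.0, -0.0]
force: [0.9, 0.4, -1.0]
finger_gap: 0.993
gripper_force: 0.0
```

```bash
python3 go.py .4786 -.3022 .029 -.232
```

```text
t 6.92 tcp [ 0.4782 -0.3028  0.0294] yaw -0.2331 zax [-0.0001  0.0001 -1.    ] F [ 0.9013  0.3594 -0.9867] gap 0.993 q6 1.04
delta mm [ 0.2284 -0.7168  0.3803] turn -0.0011311631672420719
```

Close and grip.

Call:
drive_tool:
  deltas:
    - [[0,0,0,0],[0,0,0,0],[0,0,0,0],[0,0,0,0],[0,0,0,0]]
  jaw: 0
  force: 100

```text
t: 7.33
tcp_pos: [0.478, -0.3036, 0.0299]
tool_rot: [0.993, -0.117, 0.0, 0.0]
force: [-0.9, -0.3, -0.9]
finger_gap: 0.294
gripper_force: 0.2
```

Call:
drive_tool:
  deltas:
    - [[0,0,0,0],[0,0,0,0]]

```text
t: 7.5
tcp_pos: [0.478, -0.3036, 0.0301]
tool_rot: [0.993, -0.117, 0.0, 0.0]
force: [-0.2, 0.9, 6.7]
finger_gap: 0.267
gripper_force: 98.8
```

```bash
python3 go.py .4786 -.3022 .029 -.232
```

```text
t 7.50 tcp [ 0.478  -0.3036  0.0301] yaw -0.2342 zax [ 0.0007 -0.0006 -1.    ] F [-0.207   0.9017  6.6754] gap 0.267 q6 1.04
delta mm [ 0.2451 -1.4555  1.1423] turn -0.002216513922507435
```

Call:
drive_tool:
  deltas:
    - [[0,0,-10,0],[0,0,-40,0],[0,0,-80,0],[0,0,-120,0],[0,0,-160,0]]

```text
t: 7.92
tcp_pos: [0.4766, -0.3024, 0.1903]
tool_rot: [0.993, -0.117, -0.001, -0.001]
force: [0.5, -1.1, -3.6]
finger_gap: 0.265
gripper_force: 98.3
```

Call:
drive_tool:
  deltas:
    - [[0,0,-30,0],[0,0,-45,0],[0,0,-45,0],[0,0,-45,0]]

```text
t: 8.25
tcp_pos: [0.4773, -0.303, 0.2345]
tool_rot: [0.993, -0.117, -0.0, 0.0]
force: [-0.9, 0.1, -3.8]
finger_gap: 0.264
gripper_force: 98.6
```

```bash
python3 go.py .5934 -.056 .235 -.082
```

```text
t 8.25 tcp [ 0.4773 -0.303   0.2345] yaw -0.2341 zax [-0.0001 -0.0001 -1.    ] F [-0.8895  0.1158 -3.7825] gap 0.264 q6 1.04
delta mm [  55.6213 -267.1669   -0.5265] turn -0.15214214094077327
```

Call:
drive_tool:
  deltas:
    - [[6,-30,0,-0.03],[12,-64,0,-0.06],[20,-98,0,-0.09],[28,-132,0,-0.12],[35,-166,0,-0.152]]

```text
t: 8.67
tcp_pos: [0.549, -0.1479, 0.2312]
tool_rot: [0.999, -0.041, -0.003, -0.001]
force: [1.0, -0.3, -3.3]
finger_gap: 0.264
gripper_force: 98.8
```

```bash
python3 go.py .5934 -.056 .235 -.082
```

```text
t 8.67 tcp [ 0.549  -0.1479  0.2312] yaw -0.0815 zax [-0.0059  0.0029 -1.    ] F [ 1.0035 -0.2507 -3.2998] gap 0.264 q6 1.19
delta mm [ 36.7734 -95.2059  -3.8168] turn 0.00048191476137168787
```

Call:
drive_tool:
  deltas:
    - [[12,-30,-1,0],[24,-60,-3,0],[32,-82,-3,0],[36,-95,-3,0],[36,-95,-3,0]]

```text
t: 9.08
tcp_pos: [0.5931, -0.0551, 0.2346]
tool_rot: [0.999, -0.039, -0.003, -0.001]
force: [-0.1, 0.4, -3.7]
finger_gap: 0.266
gripper_force: 98.9
```

Call:
drive_tool:
  deltas:
    - [[0,0,0,0],[0,0,0,0],[0,0,0,0]]

```text
t: 9.33
tcp_pos: [0.5932, -0.0596, 0.2365]
tool_rot: [0.999, -0.042, -0.001, 0.0]
force: [0.5, -0.5, -3.9]
finger_gap: 0.264
gripper_force: 98.9
```

```bash
python3 - <<'E'
from h import *
a=vision.snapshot('scene')[:,:,::-1]; t=vision.snapshot('top')[:,:,::-1]
W=cam('wrist'); w=vision.snapshot('wrist')[:,:,::-1]
o=np.zeros((600,800,3),np.uint8)
o[:300,:400]=cv2.resize(a[200:380,190:430],None,fx=1.6667,fy=1.6667,interpolation=cv2.INTER_CUBIC)[:300,:400]
o[300:,:400]=cv2.resize(t[100:250,240:440],None,fx=2,fy=2,interpolation=cv2.INTER_CUBIC)
o[:300,400:]=cv2.resize(w,(400,300),interpolation=cv2.INTER_AREA)
cv2.imwrite('pics/c3.png',o)
E
python3 go.py .5934 -.056 .235 -.082
```

```text
t 9.48 tcp [ 0.5936 -0.0594  0.2372] yaw -0.0840 zax [-0.0004 -0.0001 -1.    ] F [ 0.3127 -0.7737 -3.5847] gap 0.266 q6 1.37
delta mm [-0.5316 -3.3883  2.2436] turn -0.0019881363735015783
```

View pics/c3.png

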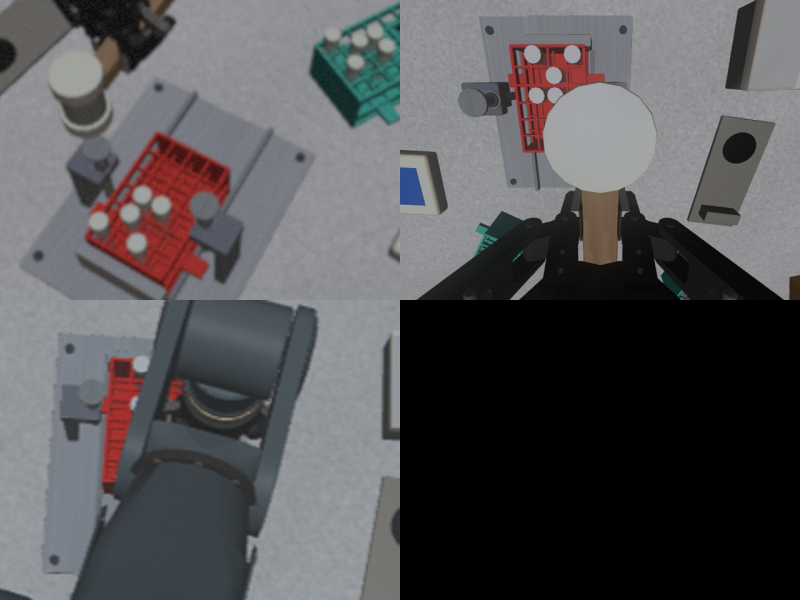

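The scene panel shows the raised mallet head at (77,68), level, near the right pin at (97,152); the wrist panel has its top centred at (600,138). I'll triangulate it and compute the correction.

```bash
python3 - <<'E'
from h import *
np.set_printoptions(precision=4,suppress=True)
W=cam('wrist');S=cam('scene')
print(tri([(W,(319.5,220.5)),(S,(77/1.6667+190,68/1.6667+200))]), 'W at .295',onz(W,(319.5,220.5),.295),'S lower .2152',onz(S,(85/1.6667+190,124/1.6667+200),.215))
E
python3 go.py .5934 -.056 .235 -.082
```

```text
(array([ 0.6549, -0.0615,  0.3013]), [np.float64(3.5118481366781276), np.float64(3.5118481366782737)]) W at .295 [ 0.6565 -0.0627  0.295 ] S lower .2152 [ 0.6614 -0.0612  0.215 ]
t 9.48 tcp [ 0.5936 -0.0594  0.2372] yaw -0.0840 zax [-0.0004 -0.0001 -1.    ] F [ 0.3127 -0.7737 -3.5847] gap 0.266 q6 1.37
delta mm [-0.5316 -3.3883  2.2436] turn -0.0019881363735015783
```

Call:
drive_tool:
  deltas:
    - [[-1,-2.5,0,0],[-1,-2.5,0,0],[-1,-2.5,0,0]]

```text
t: 9.73
tcp_pos: [0.5931, -0.0558, 0.2374]
tool_rot: [0.999, -0.041, 0.0, -0.0]
force: [-0.3, 0.6, -3.3]
finger_gap: 0.267
gripper_force: 98.9
```

Call:
drive_tool:
  deltas:
    - [[0,0,25,0],[0,0,62,0],[0,0,73,0],[0,0,40,0],[0,0,0,0]]

```text
t: 10.15
tcp_pos: [0.5895, -0.0548, 0.2328]
tool_rot: [0.999, -0.041, -0.007, -0.002]
force: [2.2, -0.6, -3.4]
finger_gap: 0.268
gripper_force: 99.0
```

Call:
drive_tool:
  deltas:
    - [[0,0,0,0],[0,0,0,0],[0,0,0,0]]

```text
t: 10.4
tcp_pos: [0.5924, -0.0554, 0.2372]
tool_rot: [0.999, -0.041, -0.001, -0.0]
force: [0.2, 0.3, -3.4]
finger_gap: 0.266
gripper_force: 99.6
```

```bash
cat > look.py <<'E'
import sys
from h import *
a=vision.snapshot('scene')[:,:,::-1]; w=vision.snapshot('wrist')[:,:,::-1]
o=np.zeros((600,800,3),np.uint8)
o[:,:400]=cv2.resize(a[230:380,220:320],(400,600),interpolation=cv2.INTER_CUBIC)
o[:300,400:]=cv2.resize(w,(400,300),interpolation=cv2.INTER_AREA)
o[300:,400:]=cv2.resize(a[225:375,230:430],(400,300),interpolation=cv2.INTER_CUBIC)
cv2.imwrite(sys.argv[1],o)
E
python3 look.py pics/c4.png; python3 go.py .5924 -.0565 .237 -.082
```

```text
t 10.50 tcp [ 0.5917 -0.0552  0.2359] yaw -0.0821 zax [-0.004   0.0011 -1.    ] F [ 0.4928 -0.8436 -3.603 ] gap 0.260 q6 1.37
delta mm [ 0.812   1.2118 -1.1257] turn -0.00014113582411498515
```

View pics/c4.png

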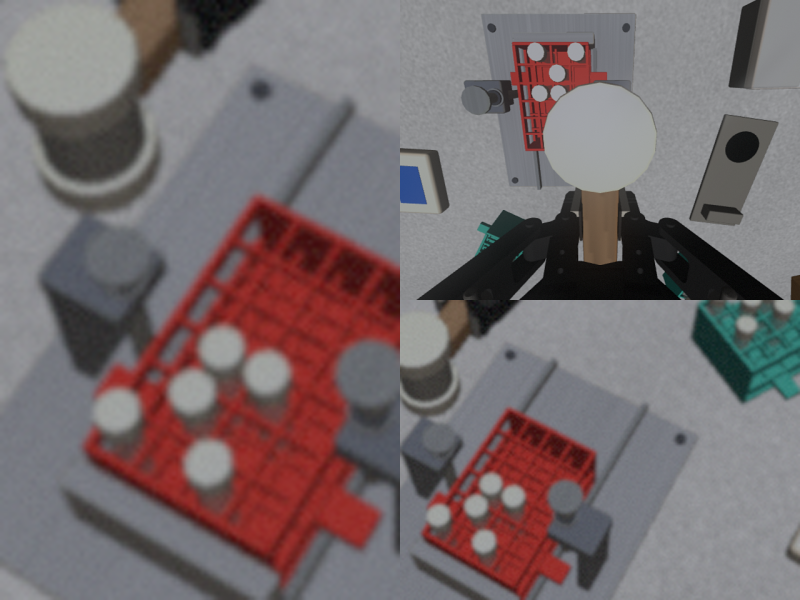

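After blow 1 the right pin head at (118,258) sits visibly lower than the left one at (368,375), and the mallet is still aligned. I'll measure pin heights numerically from here on.

```bash
cat > pins.py <<'E'
from h import *
# pin head shift in the scene camera vs first picture, converted to travel along z
S=cam('scene'); ref=cv2.imread('pics/scene0.png',0); im=cv2.cvtColor(vision.snapshot('scene'),cv2.COLOR_RGB2GRAY)
for n,(x,y) in dict(L=(.664,.069),R=(.6535,-.061)).items():
    p=proj(S,[[x,y,.16],[x,y,.136]]); d=p[1]-p[0]
    u,v=np.round(p[0]).astype(int); k=11
    best=[]
    for q in np.arange(-.2,1.3,.02):   # travel fraction: compare moved patch (upper part of head)
        M=np.float32([[1,0,d[0]*q],[0,1,d[1]*q]])
        sh=cv2.warpAffine(im,M,(640,480),flags=cv2.INTER_LINEAR|cv2.WARP_INVERSE_MAP)
        mask=(slice(v-9,v+8),slice(u-10,u+11))
        best.append((cv2.matchTemplate(sh[mask],ref[mask],cv2.TM_CCOEFF_NORMED)[0,0],q))
    c,q=max(best); print(n,'travel mm %.1f'%(24*q),'corr %.3f'%c,'px at full',d)
E
python3 pins.py; python3 - <<'E'
from h import *
S=cam('scene'); print(proj(S,[[.6535,-.061,z] for z in(.16,.15,.143,.136)]))
E
```

```text
L travel mm -1.0 corr 0.957 px at full [0.16353006 5.59629468]
R travel mm 25.0 corr 0.491 px at full [1.8088593  6.21692323]
[[248.07084725 286.1490659 ]
 [248.83589269 288.77847369]
 [249.36170139 290.58564152]
 [249.87970655 292.36598913]]
```

Call:
drive_tool:
  deltas:
    - [[0,0,25,0],[0,0,62,0],[0,0,83,0]]

```text
t: 10.8
tcp_pos: [0.5912, -0.0553, 0.1517]
tool_rot: [0.999, -0.041, -0.002, -0.0]
force: [-11.9, 0.3, 15.7]
finger_gap: 0.264
gripper_force: 103.4
```

Call:
drive_tool:
  deltas:
    - [[0,0,-30,0],[0,0,-65,0],[0,0,-83,0],[0,0,-83,0],[0,0,-83,0]]

```text
t: 11.22
tcp_pos: [0.5931, -0.0556, 0.237]
tool_rot: [0.999, -0.041, -0.0, 0.0]
force: [-0.7, -0.3, -4.2]
finger_gap: 0.263
gripper_force: 102.9
```

```bash
python3 pins.py; python3 - <<'E'
from h import *
# mallet tilt check: head top centre in wrist image
w=vision.snapshot('wrist'); g=w.min(2); m=(g>150).astype(np.uint8); n,l,st,ce=cv2.connectedComponentsWithStats(m)
i=1+np.argmax(st[1:,4]); print(st[i],ce[i])
g2=cv2.imread('pics/scene0.png')
E
python3 go.py .604 .074 .237 -.082
```

```text
L travel mm -1.0 corr 0.954 px at full [0.16353006 5.59629468]
R travel mm 16.8 corr 0.641 px at full [1.8088593  6.21692323]
[  223   173   196   167 25034] [320.15311177 256.35423824]
t 11.32 tcp [ 0.5915 -0.0552  0.2351] yaw -0.0822 zax [-0.0047  0.0014 -1.    ] F [-0.5827 -0.492  -3.7262] gap 0.264 q6 1.37
delta mm [   1.8684 -129.8036   -1.8001] turn -0.00021031891881058418
```

```bash
cat > tilt.py <<'E'
from h import *
from scipy.spatial.transform import Rotation as Ro
W=cam('wrist'); s=manip.sense(); R=Ro.from_quat(s['tool_rot']).as_matrix(); p=s['tcp_pos']
w=vision.snapshot('wrist'); m=(w.min(2)>150).astype(np.uint8); n,l,st,ce=cv2.connectedComponentsWithStats(m)
i=1+np.argmax(st[1:,4]); c=cv2.findContours((l==i).astype(np.uint8),0,1)[0]; e=cv2.fitEllipse(cv2.convexHull(max(c,key=len))); print('top ellipse',e)
a=np.linspace(0,2*np.pi,40); ring=np.c_[25*np.cos(a),25*np.sin(a),0*a]
for D in np.arange(-2,20,2):
    d=np.radians(D); Ry=Ro.from_rotvec([0,d,0]).as_matrix()   # tool axes, head up = -z at +x -> rotation +y
    pts=(np.array([60.3,0,-40])+ring)@Ry.T+[0,0,-19]
    f=Ry@[60.3,0,40]+[0,0,-19]
    q=proj(W,p+pts/1e3@R.T); print(D,np.round(cv2.fitEllipse(q.astype(np.float32)),1) if 0 else (q.mean(0).round(1),q[:,1].min().round(),q[:,1].max().round()),'face',f.round(1))
E
python3 tilt.py
```

```text
top ellipse ((320.2703552246094, 256.24273681640625), (165.8708038330078, 194.06021118164062), 88.95610046386719)
-2 (array([326.8, 218. ]), np.float64(126.0), np.float64(307.0)) face [58.9  0.  23.1]
0 (array([326.9, 224.6]), np.float64(132.0), np.float64(313.0)) face [60.3  0.  21. ]
2 (array([327.1, 231.7]), np.float64(139.0), np.float64(320.0)) face [61.7  0.  18.9]
4 (array([327.2, 239.2]), np.float64(146.0), np.float64(326.0)) face [62.9  0.  16.7]
6 (array([327.3, 247.3]), np.float64(155.0), np.float64(333.0)) face [64.2  0.  14.5]
8 (array([327.4, 255.8]), np.float64(164.0), np.float64(340.0)) face [65.3  0.  12.2]
10 (array([327.6, 264.8]), np.float64(174.0), np.float64(347.0)) face [66.3  0.   9.9]
12 (array([327.7, 274.3]), np.float64(186.0), np.float64(354.0)) face [67.3  0.   7.6]
14 (array([327.8, 284.3]), np.float64(198.0), np.float64(361.0)) face [68.2  0.   5.2]
16 (array([327.9, 294.7]), np.float64(212.0), np.float64(367.0)) face [69.   0.   2.8]
18 (array([328. , 305.6]), np.float64(226.0), np.float64(374.0)) face [69.7  0.   0.4]
```

The wrist view shows the mallet pitched about 8.5° head-up in the fingers after the blow bottomed out. I'll compensate for that at the left pin with a firmer grip.

Call:
drive_tool:
  deltas:
    - [[3,-30,0,0],[5,-60,0,0],[6,-90,0,0],[6,-115,0,0],[-5,-128,0,0]]
  force: 120

```text
t: 11.78
tcp_pos: [0.5995, 0.075, 0.2354]
tool_rot: [0.999, -0.04, -0.0, -0.001]
force: [0.2, 0.1, -3.6]
finger_gap: 0.261
gripper_force: 118.6
```

Call:
drive_tool:
  deltas:
    - [[0,0,0,0],[0,0,0,0],[0,0,0,0],[0,0,0,0]]

```text
t: 12.12
tcp_pos: [0.5987, 0.0711, 0.2369]
tool_rot: [0.999, -0.042, -0.0, 0.0]
force: [-0.8, -0.7, -3.6]
finger_gap: 0.265
gripper_force: 118.6
```

```bash
python3 go.py .5987 .0734 .237 -.082; python3 pins.py; python3 tilt.py|head -1; python3 - <<'E'
from h import *
a=vision.snapshot('scene')[:,:,::-1]; r=cv2.imread('pics/scene0.png')
f=lambda i:cv2.resize(i[265:340,225:345],(640,400),interpolation=cv2.INTER_CUBIC)
o=np.hstack([cv2.resize(i[270:345,230:280],(400,600),interpolation=cv2.INTER_CUBIC) for i in(r,a)])
cv2.imwrite('pics/c5.png',o)
E
```

```text
t 12.12 tcp [0.5987 0.0711 0.2369] yaw -0.0835 zax [-0.0005 -0.0005 -1.    ] F [-0.7684 -0.733  -3.5815] gap 0.265 q6 1.59
delta mm [-0.2148 -2.321  -0.0892] turn -0.0014960721642869185
L travel mm 2.4 corr 0.907 px at full [0.16353006 5.59629468]
R travel mm 4.3 corr 0.796 px at full [1.8088593  6.21692323]
top ellipse ((295.5576477050781, 221.5618896484375), (87.28023529052734, 135.90060424804688), 71.38146209716797)
```

View pics/c5.png

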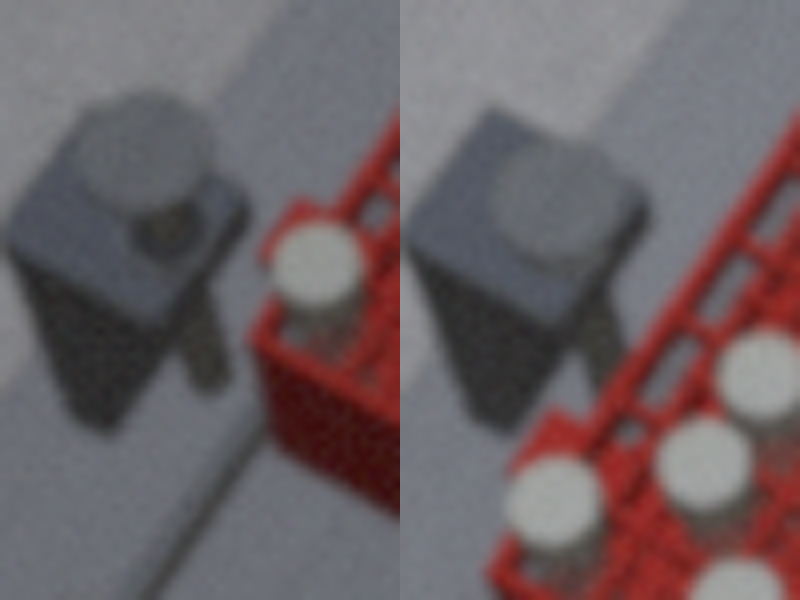

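The right pin head moved from (146,150) to (157,203) in the 8x crop. That is 6.6 px against 6.2 px expected for full travel, so the right pin is fully down. Next, the left pin.

Call:
drive_tool:
  deltas:
    - [[0,-2.3,0,0],[0,-2.3,0,0],[0,-2.3,0,0]]

```text
t: 12.52
tcp_pos: [0.599, 0.0744, 0.2374]
tool_rot: [0.999, -0.041, 0.0, -0.0]
force: [0.4, 0.5, -3.6]
finger_gap: 0.265
gripper_force: 118.6
```

Call:
drive_tool:
  deltas:
    - [[0,0,25,0],[0,0,62,0],[0,0,85,0]]

```text
t: 12.77
tcp_pos: [0.5997, 0.0745, 0.1516]
tool_rot: [0.999, -0.041, 0.001, 0.0]
force: [-2.5, 1.8, 4.1]
finger_gap: 0.263
gripper_force: 119.6
```

Call:
drive_tool:
  deltas:
    - [[0,0,-30,0],[0,0,-65,0],[0,0,-85,0],[0,0,-85,0],[0,0,-85,0]]

```text
t: 13.18
tcp_pos: [0.5997, 0.0745, 0.2384]
tool_rot: [0.999, -0.041, 0.002, 0.0]
force: [-0.2, -0.3, -4.1]
finger_gap: 0.262
gripper_force: 121.3
```

Call:
drive_tool:
  deltas:
    - [[0,0,25,0],[0,0,62,0],[0,0,90,0]]

```text
t: 13.43
tcp_pos: [0.5966, 0.0747, 0.1445]
tool_rot: [0.999, -0.041, -0.002, -0.0]
force: [-17.4, 3.2, 11.6]
finger_gap: 0.26
gripper_force: 125.1
```

Call:
drive_tool:
  deltas:
    - [[0,0,-30,0],[0,0,-65,0],[0,0,-90,0],[0,0,-90,0],[0,0,-90,0]]

```text
t: 13.85
tcp_pos: [0.5987, 0.0746, 0.2369]
tool_rot: [0.999, -0.041, 0.0, 0.0]
force: [0.8, 0.1, -4.7]
finger_gap: 0.261
gripper_force: 133.2
```

Call:
drive_tool:
  deltas:
    - [[0,20,0,0],[0,50,0,0],[0,85,0,0],[0,120,0,0],[0,155,0,0]]

```text
t: 14.27
tcp_pos: [0.5836, -0.0804, 0.2341]
tool_rot: [0.999, -0.041, -0.003, -0.001]
force: [1.0, -0.6, -4.6]
finger_gap: 0.265
gripper_force: 132.9
```

```bash
cat > tilt2.py <<'E'
from h import *
w=vision.snapshot('wrist'); np.save('w.npy',w)
for x in(300,320,340): # bright run down the column = head top face extent
    g=w[:,x].min(1).astype(int); b=g>140; print(x,[ (i) for i in range(60,479) if b[i]!=b[i-1]][:12])
s=vision.snapshot('scene'); cv2.imwrite('pics/s6.png',s[:,:,::-1])
def ctr(im,u,v):
    # grey round head: dark-grey vs. rest, nothing fancy: print column/row profile
    return im[v-14:v+18,u].mean(1).astype(int)
a=cv2.imread('pics/scene0.png')
print('L0',ctr(a,313,325)); print('L1',ctr(s,313,325)); print('R0',ctr(a,249,290)); print('R1',ctr(s,249,290))
E
python3 tilt2.py; python3 pins.py; python3 go.py .478 -.3036 .237 -.234
```

```text
300 [138, 148, 256, 385]
320 [136, 146, 256, 386]
340 [140, 151, 258, 384]
L0 [66 58 62 76 91 97 97 97 94 97 96 96 96 96 95 98 97 99 99 92 84 63 53 54
 55 57 69 75 76 81 80 83]
L1 [ 74  76  80  77  76  69  73  76  83  97 100 104 103 103 102 102 101 101
 102 102 105 104 105 103 102  93  85  78  80  88  90  88]
R0 [132 130 129 130 123 111 100  98  96  95  96  96  97  97  96  97  99  97
  95  89  69  58  56  53  54  54  61  75  78  80  81  82]
R1 [140 142 141 140 142 143 144 145 145 142 132 117 108 105 103 104 103 104
 103 102 102 104 106 105 103 100  86  81  84  84  88  85]
L travel mm 23.5 corr 0.901 px at full [0.16353006 5.59629468]
R travel mm 5.3 corr 0.798 px at full [1.8088593  6.21692323]
t 14.42 tcp [ 0.5841 -0.0821  0.2344] yaw -0.0869 zax [-0.0054  0.0015 -1.    ] F [ 0.0448 -0.2631 -3.1369] gap 0.261 q6 1.33
delta mm [-86.5256 229.8497  -2.4067] turn 0.14708478297894084
```

Call:
drive_tool:
  deltas:
    - [[-12,32,0,0.03],[-25,66,0,0.06],[-38,100,0,0.09],[-51,134,0,0.12],[-64,168,0,0.149]]
  force: 80

```text
t: 14.83
tcp_pos: [0.5068, -0.241, 0.2353]
tool_rot: [0.993, -0.115, -0.002, -0.001]
force: [0.5, 0.2, -3.3]
finger_gap: 0.259
gripper_force: 133.4
```

```bash
python3 go.py .478 -.3036 .237 -.234; sed -i 's/np.arange(-2,20,2)/np.arange(0,34,3)/; s/>150/>140/' tilt.py; python3 tilt.py; python3 tilt2.py | head -3
```

```text
t 14.83 tcp [ 0.5068 -0.241   0.2353] yaw -0.2308 zax [-0.0034  0.0032 -1.    ] F [ 0.505   0.2341 -3.2798] gap 0.259 q6 1.16
delta mm [-13.7674  67.5178  -1.8406] turn 0.0031750428173419054
top ellipse ((312.4323425292969, 308.9527893066406), (104.45435333251953, 207.27239990234375), 88.97261047363281)
0 (array([327.7, 223.5]), np.float64(131.0), np.float64(312.0)) face [60.3  0.  21. ]
3 (array([327.9, 234.3]), np.float64(141.0), np.float64(322.0)) face [62.3  0.  17.8]
6 (array([328.1, 246.1]), np.float64(153.0), np.float64(332.0)) face [64.2  0.  14.5]
9 (array([328.3, 259.1]), np.float64(168.0), np.float64(342.0)) face [65.8  0.  11.1]
12 (array([328.5, 273.2]), np.float64(184.0), np.float64(353.0)) face [67.3  0.   7.6]
15 (array([328.7, 288.3]), np.float64(203.0), np.float64(363.0)) face [68.6  0.   4. ]
18 (array([328.9, 304.4]), np.float64(225.0), np.float64(374.0)) face [69.7  0.   0.4]
21 (array([329.1, 321.5]), np.float64(248.0), np.float64(384.0)) face [70.6  0.  -3.3]
24 (array([329.2, 339.4]), np.float64(274.0), np.float64(394.0)) face [71.4  0.  -7. ]
27 (array([329.4, 357.9]), np.float64(303.0), np.float64(404.0)) face [ 71.9   0.  -10.7]
30 (array([329.5, 376.9]), np.float64(333.0), np.float64(413.0)) face [ 72.2   0.  -14.5]
33 (array([329.5, 396.2]), np.float64(364.0), np.float64(422.0)) face [ 72.4   0.  -18.3]
300 [139, 143, 257, 261, 295, 296]
320 [92, 93, 137, 140, 256, 259]
340 [140, 143, 259, 262, 294, 295]
```

Call:
drive_tool:
  deltas:
    - [[-6,30,0,0.003],[-13,62,10,0.003],[-14,68,35,0.003],[-14,68,65,0.003],[-14,68,95,0.003]]
  force: 60

```text
t: 15.4
tcp_pos: [0.4796, -0.3036, 0.1409]
tool_rot: [0.993, -0.117, 0.0, -0.0]
force: [0.2, 0.2, -3.4]
finger_gap: 0.258
gripper_force: 133.0
```

Call:
drive_tool:
  deltas:
    - [[0,0,20,0],[0,0,40,0],[0,0,50,0],[0,0,50,0]]
  force: 60

```text
t: 15.73
tcp_pos: [0.4782, -0.3017, 0.0892]
tool_rot: [0.993, -0.116, -0.003, -0.002]
force: [-0.4, 0.4, -3.1]
finger_gap: 0.261
gripper_force: 132.9
```

```bash
python3 go.py .478 -.3036 .0301 -.234
```

```text
t 15.73 tcp [ 0.4782 -0.3017  0.0892] yaw -0.2323 zax [-0.0053  0.0056 -1.    ] F [-0.4244  0.3779 -3.1095] gap 0.261 q6 1.04
delta mm [ 0.6188  2.1574 59.0631] turn 0.0017426674887234817
```

Call:
drive_tool:
  deltas:
    - [[0.5,0,4,0],[0.5,0,8,0],[0.5,0,8,0],[0.5,0,8,0]]
  jaw: 0
  force: 40

```text
t: 16.07
tcp_pos: [0.4804, -0.3054, 0.0851]
tool_rot: [0.993, -0.117, 0.001, 0.0]
force: [-1.1, -0.4, -3.2]
finger_gap: 0.26
gripper_force: 132.9
```

```bash
python3 go.py .478 -.3036 .0301 -.234
```

```text
t 16.07 tcp [ 0.4804 -0.3054  0.0851] yaw -0.2340 zax [ 0.0011 -0.001  -1.    ] F [-1.0759 -0.3557 -3.1842] gap 0.260 q6 1.04
delta mm [-2.8631 -1.1923 55.0062] turn 2.2885675553613316e-05
```

Call:
drive_tool:
  deltas:
    - [[-2.5,0,5,0],[-2.5,0,10,0],[-2.5,0,14,0],[-2.5,0,18,0],[-2.5,0,22,0]]

```text
t: 16.48
tcp_pos: [0.4774, -0.3046, 0.0618]
tool_rot: [0.993, -0.117, -0.0, -0.0]
force: [0.3, -0.1, -3.0]
finger_gap: 0.259
gripper_force: 132.9
```

Call:
drive_tool:
  deltas:
    - [[0,0,2,0],[0,0,4,0],[0,0,6,0]]

```text
t: 16.73
tcp_pos: [0.4784, -0.3052, 0.0575]
tool_rot: [0.993, -0.117, 0.001, 0.0]
force: [3.5, 1.3, 10.2]
finger_gap: 0.263
gripper_force: 132.6
```

Call:
drive_tool:
  deltas:
    - [[0,0,2,0],[0,0,4,0],[0,0,6,0],[0,0,6,0]]

```text
t: 17.07
tcp_pos: [0.4795, -0.3062, 0.0517]
tool_rot: [0.993, -0.117, 0.002, 0.002]
force: [2.3, -0.1, 4.2]
finger_gap: 0.266
gripper_force: 131.1
```

Call:
drive_tool:
  deltas:
    - [[-1,-1,3,0],[-1.5,-2,6,0],[-1.5,-2,9,0],[-1.5,-2,12,0],[-1.5,-2,12,0]]

```text
t: 17.48
tcp_pos: [0.479, -0.3046, 0.0397]
tool_rot: [0.993, -0.117, 0.003, 0.002]
force: [3.3, -1.9, 5.1]
finger_gap: 0.261
gripper_force: 130.4
```

```bash
python3 go.py .478 -.3036 .0301 -.234; python3 tilt.py|head -1
```

```text
t 17.48 tcp [ 0.479  -0.3046  0.0397] yaw -0.2336 zax [ 0.0051 -0.005  -1.    ] F [ 3.3423 -1.8924  5.1041] gap 0.261 q6 1.04
delta mm [-1.3087 -0.7785  9.5949] turn 0.00039174550011883413
top ellipse ((318.9971008300781, 259.1851806640625), (164.28875732421875, 192.28826904296875), 89.8131332397461)
```

Call:
drive_tool:
  deltas:
    - [[-0.5,-0.4,2.5,0],[-1,-0.8,5,0],[-1,-0.8,7,0],[-1,-0.8,7,0]]

```text
t: 17.87
tcp_pos: [0.4771, -0.3026, 0.032]
tool_rot: [0.993, -0.117, 0.002, 0.001]
force: [2.3, -1.8, 2.5]
finger_gap: 0.261
gripper_force: 130.1
```

```bash
python3 go.py .478 -.3036 .0301 -.234; python3 tilt.py|head -1
```

```text
t 17.87 tcp [ 0.4771 -0.3026  0.032 ] yaw -0.2340 zax [ 0.0028 -0.0028 -1.    ] F [ 2.3208 -1.7521  2.5051] gap 0.261 q6 1.04
delta mm [1.0723 0.727  1.9455] turn 2.9206312443130766e-05
top ellipse ((318.4452819824219, 244.41624450683594), (171.5965576171875, 189.885986328125), 90.34290313720703)
```

Call:
drive_tool:
  deltas:
    - [[0.5,0.4,1,0],[1,0.7,2,0],[1,0.7,3,0],[1,0.7,3,0]]

```text
t: 18.25
tcp_pos: [0.4769, -0.3024, 0.0289]
tool_rot: [0.993, -0.117, 0.0, 0.0]
force: [4.2, -1.1, 7.3]
finger_gap: 0.259
gripper_force: 130.8
```

```bash
python3 go.py .478 -.3036 .0301 -.234; python3 tilt.py|head -1
```

```text
t 18.25 tcp [ 0.4769 -0.3024  0.0289] yaw -0.2344 zax [ 0.0007 -0.0004 -1.    ] F [ 4.1682 -1.1437  7.2724] gap 0.259 q6 1.04
delta mm [ 1.2996  0.8809 -1.2104] turn -0.0003956107042389079
top ellipse ((317.541259765625, 238.92042541503906), (172.15431213378906, 190.69378662109375), 88.2608413696289)
```

Call:
drive_tool:
  deltas:
    - [[0.5,0.4,1,0],[1,0.8,2,0],[1,0.8,3,0],[1,0.8,4,0],[1,0.8,4,0]]

```text
t: 18.72
tcp_pos: [0.4771, -0.3026, 0.0275]
tool_rot: [0.993, -0.117, -0.0, -0.0]
force: [-0.9, 2.8, 24.8]
finger_gap: 0.263
gripper_force: 134.1
```

```bash
python3 go.py .478 -.3036 .0301 -.234; python3 tilt.py|head -1
```

```text
t 18.72 tcp [ 0.4771 -0.3026  0.0275] yaw -0.2344 zax [-0.0002  0.0005 -1.    ] F [-0.9254  2.7959 24.806 ] gap 0.263 q6 1.04
delta mm [ 1.0627  0.751  -2.6047] turn -0.0004433158365010903
top ellipse ((319.7049255371094, 236.221923828125), (173.4663848876953, 183.76885986328125), 90.48700714111328)
```

Upward force has jumped to 25 N and the tool has stopped sinking, so the head and handle are both supported. I'll check the head position before releasing.

Call:
drive_tool:
  deltas:
    - [[0,0,-1.5,0],[0,0,-2.5,0],[0,0,-2.5,0]]

```text
t: 19.02
tcp_pos: [0.4771, -0.3026, 0.0276]
tool_rot: [0.993, -0.117, -0.0, -0.0]
force: [2.8, 0.2, 7.7]
finger_gap: 0.265
gripper_force: 130.8
```

```bash
python3 go.py .478 -.3036 .0301 -.234; python3 tilt.py|head -1; python3 - <<'E'
from h import *
np.set_printoptions(precision=4,suppress=True)
W=cam('wrist'); print(onz(W,(319.5,236),.088))
S=cam('scene'); s=cv2.cvtColor(vision.snapshot('scene'),cv2.COLOR_RGB2GRAY); r=cv2.imread('pics/scene0.png',0)
b=r[200:245,160:205]; m=cv2.matchTemplate(s[190:260,150:215],b,cv2.TM_CCOEFF_NORMED); _,v,_,l=cv2.minMaxLoc(m); print('head shift px vs start',l[0]-10,l[1]-10,v)
E
```

```text
t 19.02 tcp [ 0.4771 -0.3026  0.0276] yaw -0.2348 zax [-0.0003  0.0009 -1.    ] F [2.8221 0.1584 7.6671] gap 0.265 q6 1.04
delta mm [ 1.0862  0.7806 -2.5305] turn -0.0007608010115220387
top ellipse ((319.83795166015625, 236.30377197265625), (173.6216278076172, 183.57699584960938), 90.38545989990234)
[ 0.5352 -0.3143  0.088 ]
head shift px vs start 1 -1 0.8873937726020813
```

Call:
drive_tool:
  deltas:
    - [[1.2,0,0,0],[2.5,0,0,0],[2.5,0,0,0]]

```text
t: 19.37
tcp_pos: [0.477, -0.3025, 0.0275]
tool_rot: [0.993, -0.117, -0.003, -0.001]
force: [-4.1, -0.7, 12.1]
finger_gap: 0.262
gripper_force: 132.0
```

Call:
drive_tool:
  deltas:
    - [[0,0,0,0],[0,0,0,0],[0,0,0,0],[0,0,0,0],[0,0,0,0]]
  jaw: 85

```text
t: 19.78
tcp_pos: [0.4795, -0.3035, 0.0264]
tool_rot: [0.993, -0.117, -0.0, -0.0]
force: [-0.1, -1.0, 0.6]
finger_gap: 0.95
gripper_force: 0.0
```

Call:
drive_tool:
  deltas:
    - [[0,0,-5,0],[0,0,-25,0],[0,0,-60,0],[0,0,-100,0],[0,0,-130,0]]

```text
t: 20.2
tcp_pos: [0.4801, -0.304, 0.1594]
tool_rot: [0.993, -0.117, 0.001, 0.0]
force: [1.2, -0.9, -0.2]
finger_gap: 0.996
gripper_force: 0.0
```

Call:
drive_tool:
  deltas:
    - [[-20,-2,-20,0],[-55,-5,-35,0],[-60,-6,-40,0],[-60,-6,-40,0],[-60,-6,-40,0]]

```text
t: 20.62
tcp_pos: [0.4232, -0.2844, 0.1973]
tool_rot: [0.993, -0.117, 0.001, 0.001]
force: [0.0, 0.1, 0.1]
finger_gap: 0.994
gripper_force: 0.0
```

```bash
python3 go.py .4186 -.2821 .1976 -.23; python3 - <<'E'
from h import *
c=cam('wrist'); np.savez('w3.npz',K=c[0],R=c[1],t=c[2])
w=vision.snapshot('wrist')[:,:,::-1]; s=vision.snapshot('scene')[:,:,::-1]; cv2.imwrite('pics/s7.png',s)
o=np.zeros((600,800,3),np.uint8); o[:,:400]=cv2.resize(w[20:320,230:430],(400,600),interpolation=cv2.INTER_CUBIC)
o[:300,400:]=cv2.resize(s[165:270,150:290],(400,300),interpolation=cv2.INTER_CUBIC)
o[300:,400:]=cv2.resize(s[250:385,200:380],(400,300),interpolation=cv2.INTER_CUBIC)
cv2.imwrite('pics/c7.png',o)
E
```

```text
t 20.62 tcp [ 0.4232 -0.2844  0.1973] yaw -0.2347 zax [ 0.0016 -0.0013 -1.    ] F [0.034  0.1359 0.147 ] gap 0.994 q6 0.99
delta mm [-5.0438 -1.194  -0.2794] turn -0.004684043166595514
```

View pics/c7.png

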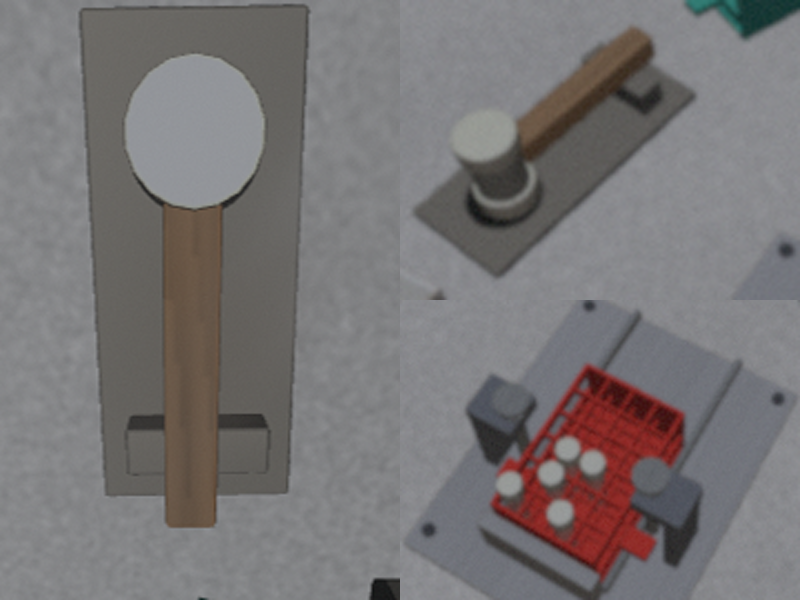

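The left panel shows the mallet level again: head top at (195,131), handle end at (190,526), plate corners (82,10),(307,6),(106,494),(288,492). Lower right, both pin heads are down on their brackets and the rack is against the stop. I'll work out how far the head sits from the pad centre.

```bash
python3 - <<'E'
from h import *
np.set_printoptions(precision=4,suppress=True)
def L(f): d=np.load(f); return d['K'],d['R'],d['t']
for f,wp,pl,hd,jn,en in(('w2.npz',lambda x,y:((x+.5)/2-.5+200,(y+.5)/2-.5),[(145,34),(372,32),(167,526),(350,525)],(260,140),(258,222),(254.5,546)),
 ('w3.npz',lambda x,y:((x+.5)/2-.5+230,(y+.5)/2-.5+20),[(82,10),(307,6),(106,494),(288,492)],(195,131),(193,210),(190.5,526))):
    W=L(f); P=np.array([onz(W,wp(*p),.008)[:2] for p in pl]); a=P[:2].mean(0)-P[2:].mean(0); ya=np.arctan2(a[1],a[0]); c=P.mean(0)
    R=np.array([[np.cos(ya),np.sin(ya)],[-np.sin(ya),np.cos(ya)]])
    h=onz(W,wp(*hd),.088)[:2];e=onz(W,wp(*en),.061)[:2]; j=onz(W,wp(*jn),.061)[:2]
    print(f,'head/end rel plate mm',R@(h-c)*1e3,R@(e-c)*1e3,'yaw rel',np.arctan2(*(R@(j-e))[::-1]),'len',np.hypot(*(h-e)), np.hypot(*a))
E
python3 - <<'E'
import cv2
r=cv2.imread('pics/scene0.png',0); s=cv2.imread('pics/s7.png',0)
for n,(y0,y1,x0,x1) in dict(head=(200,224,164,196),end=(172,205,205,242)).items():
    f=lambda i:cv2.resize(i,None,fx=8,fy=8,interpolation=cv2.INTER_CUBIC)
    m=cv2.matchTemplate(f(s[y0-6:y1+6,x0-6:x1+6]),f(r[y0:y1,x0:x1]),cv2.TM_CCOEFF_NORMED); _,v,_,l=cv2.minMaxLoc(m); print(n,l[0]/8-6,l[1]/8-6,v)
E
```

```text
w2.npz head/end rel plate mm [61.0674  1.5151] [-102.6977    3.188 ] yaw rel -0.011901302567951067 len 0.1637736821348115 0.22869752479497538
w3.npz head/end rel plate mm [56.2609  1.7998] [-107.8398    4.2694] yaw rel -0.015193241537444108 len 0.16411926259258616 0.2274063046113376
head 1.625 -1.375 0.9962670803070068
end 0.625 -0.25 0.9855794906616211
```

The head ended up about 5 mm back along the handle direction. It is still on the pad, but close to the margin. I'll re-grip lightly, lift 4 mm, shift 5 mm forward and set it down.

```bash
python3 go.py .478 -.3036 .030 -.234
```

```text
t 20.72 tcp [ 0.4236 -0.2846  0.1964] yaw -0.2342 zax [ 0.0004 -0.0002 -1.    ] F [1.236  1.1764 0.3236] gap 0.995 q6 0.99
delta mm [ 57.2405   5.8339 166.4186] turn -0.00019049298826667727
```

Call:
drive_tool:
  deltas:
    - [[25,4,20,0],[45,5,50,0],[57,6,80,0],[57,6,110,0],[57,6,135,0]]

```text
t: 21.13
tcp_pos: [0.4779, -0.3032, 0.0584]
tool_rot: [0.993, -0.116, -0.001, -0.0]
force: [0.1, 0.1, -0.7]
finger_gap: 0.993
gripper_force: 0.0
```

Call:
drive_tool:
  deltas:
    - [[0,0,18,0],[0,0,32,0],[0,0,32,0],[0,0,32,0]]

```text
t: 21.47
tcp_pos: [0.4769, -0.3027, 0.028]
tool_rot: [0.993, -0.117, -0.001, -0.001]
force: [1.4, -0.8, 1.2]
finger_gap: 0.993
gripper_force: 0.0
```

```bash
python3 go.py .478 -.3036 .030 -.234
```

```text
t 21.47 tcp [ 0.4769 -0.3027  0.028 ] yaw -0.2339 zax [-0.002  0.002 -1.   ] F [ 1.3806 -0.8382  1.2355] gap 0.993 q6 1.04
delta mm [ 1.3074  0.6075 -1.9984] turn 0.0001315737100760217
```

Call:
drive_tool:
  deltas:
    - [[0,0,-1,0],[0,0,-1,0],[0,0,-1,0],[0,0,-1,0],[0,0,-1,0]]
  jaw: 0
  force: 60

```text
t: 21.88
tcp_pos: [0.4772, -0.3033, 0.0316]
tool_rot: [0.993, -0.117, 0.001, 0.0]
force: [3.1, 8.3, 7.2]
finger_gap: 0.293
gripper_force: 4.7
```

Call:
drive_tool:
  deltas:
    - [[0,0,0,0],[0,0,0,0],[0,0,0,0]]

```text
t: 22.13
tcp_pos: [0.4773, -0.3035, 0.0318]
tool_rot: [0.993, -0.117, 0.001, 0.0]
force: [0.5, 1.4, 6.1]
finger_gap: 0.268
gripper_force: 60.8
```

Call:
drive_tool:
  deltas:
    - [[0,0,-3,0],[0,0,-5,0],[2,0,-5,0],[5,0,-5,0],[5,0,-5,0]]

```text
t: 22.55
tcp_pos: [0.4823, -0.3046, 0.0355]
tool_rot: [0.993, -0.117, 0.0, 0.0]
force: [0.5, -1.1, -3.9]
finger_gap: 0.273
gripper_force: 59.6
```

Call:
drive_tool:
  deltas:
    - [[0,0,0,0],[0,0,0,0],[0,0,0,0]]

```text
t: 22.8
tcp_pos: [0.4815, -0.3041, 0.0356]
tool_rot: [0.993, -0.117, -0.0, -0.0]
force: [0.4, -0.9, -3.6]
finger_gap: 0.271
gripper_force: 59.6
```

```bash
python3 go.py .4829 -.3048 .0285 -.234
```

```text
t 22.80 tcp [ 0.4815 -0.3041  0.0356] yaw -0.2342 zax [-0.0005  0.0005 -1.    ] F [ 0.4062 -0.901  -3.6276] gap 0.271 q6 1.05
delta mm [1.5059 0.3709 7.0828] turn -0.00015829994517507773
```

Call:
drive_tool:
  deltas:
    - [[0.7,0,1.5,0],[0.7,0,3,0],[0.7,0,4,0],[0.7,0,4,0]]

```text
t: 23.13
tcp_pos: [0.4824, -0.3044, 0.0319]
tool_rot: [0.993, -0.117, -0.0, -0.0]
force: [-1.1, -0.6, -1.7]
finger_gap: 0.273
gripper_force: 59.8
```

Call:
drive_tool:
  deltas:
    - [[0,0,0,0],[0,0,0,0],[0,0,0,0],[0,0,0,0],[0,0,0,0]]
  jaw: 85

```text
t: 23.55
tcp_pos: [0.4826, -0.3046, 0.032]
tool_rot: [0.993, -0.117, 0.0, 0.0]
force: [0.4, 0.5, -0.8]
finger_gap: 0.954
gripper_force: 0.0
```

Call:
drive_tool:
  deltas:
    - [[0,0,-5,0],[0,0,-25,0],[0,0,-60,0],[0,0,-100,0],[0,0,-130,0]]

```text
t: 23.97
tcp_pos: [0.4828, -0.3048, 0.1645]
tool_rot: [0.993, -0.117, 0.001, 0.001]
force: [-0.7, -0.7, 0.1]
finger_gap: 0.999
gripper_force: 0.0
```

Call:
drive_tool:
  deltas:
    - [[-20,-2,-20,0],[-55,-5,-35,0],[-62,-6,-38,0],[-62,-6,-38,0],[-62,-6,-38,0]]

```text
t: 24.38
tcp_pos: [0.4238, -0.2845, 0.2003]
tool_rot: [0.993, -0.117, 0.001, 0.0]
force: [0.4, -0.5, 0.5]
finger_gap: 0.993
gripper_force: 0.0
```

```bash
python3 go.py; python3 - <<'E'
from h import *
v0=cv2.imread('pics/scene0.png',0); im=vision.snapshot('scene'); s=cv2.cvtColor(im,cv2.COLOR_RGB2GRAY); cv2.imwrite('pics/s8.png',im[:,:,::-1])
f=lambda i:cv2.resize(i,None,fx=8,fy=8,interpolation=cv2.INTER_CUBIC)
for ref,name in((v0,'vs start'),(cv2.imread('pics/s7.png',0),'vs before nudge')):
  for n,(y0,y1,x0,x1) in dict(head=(200,224,164,196),end=(172,205,205,242),pins=(280,340,235,330)).items():
    m=cv2.matchTemplate(f(s[y0-6:y1+6,x0-6:x1+6]),f(ref[y0:y1,x0:x1]),cv2.TM_CCOEFF_NORMED); _,v,_,l=cv2.minMaxLoc(m); print(name,n,l[0]/8-6,l[1]/8-6,round(v,3))
S=cam('scene'); print('px per 5mm along handle',np.diff(proj(S,[[.5353,-.3163,.088],[.5353-.00487,-.3163+.00115,.088]]),axis=0))
E
```

```text
t 24.38 tcp [ 0.4238 -0.2845  0.2003] yaw -0.2349 zax [ 0.0015 -0.0012 -1.    ] F [ 0.4079 -0.5228  0.5219] gap 0.993 q6 0.99
vs start head -0.25 0.125 0.997
vs start end -0.25 0.0 0.997
vs start pins -4.375 6.0 0.197
vs before nudge head -2.0 1.5 0.997
vs before nudge end -0.875 0.25 0.982
vs before nudge pins 0.0 0.0 0.997
px per 5mm along handle [[ 1.7558389  -1.46135297]]
```

The mallet is back within 1 mm of its starting place, and the pins have not moved since the check. Handing in.

```bash
python3 -c "
from station import manip
print(manip.sign_off())"
```

```text
the job is handed in; nothing more can be done
None
```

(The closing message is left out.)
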